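# Free a tube carrier from the bench clamp and hold it in the checking jig

### The arm

A 7-joint arm with a two-finger parallel gripper is mounted at the origin on the work surface; the furniture and walls round the work are solid. World frame = base frame: x ahead of the robot, y to its left, z up, the work surface at z = 0. Lengths are in m, angles in rad, forces in N, time in s.
With the tool pointing down it reaches from about 0.4 to 0.85 m from the base axis. Payload 4.5 kg.
Tool frame: the origin (TCP) lies midway between the tips of the shut fingers; the grasp point (between the pads) lies 19 mm behind it (r.hold_point_z is the distance from the TCP to the grasp point, in m); z points along the fingers, y is the direction in which the jaws open and shut (so a half turn about z gives the same grasp; the last joint's range is limited). The gripper opens to 88 mm and grips with 3 to 60 N. Pads are 18 mm wide; open, the fingers measure 123 mm over their backs; the gripper's body (75 mm by 187 mm) begins 45 mm behind the grasp point.
Start: joints at [-1.188, 0.689, -0.195, 1.565, 0.157, 0.902, -0.215], TCP at [0.214, 0.587, 0.239] pointing down, gripper open.
Joint ranges: [-3.01, 3.01], [-0.46, 2.08], [-1.47, 1.51], [0.13, 2.56], [-1, 4.14], [0.04, 2.09], [-2.66, 2.66]. Speed limits (rad/s): [2.57, 2.57, 3.14, 3.14, 3.14, 3.14, 3.14].

### API

Orientations are given as a unit quaternion [x, y, z, w].
In Python, from plant import r gives the robot as it stands. The module is installed in compiled form; this text tells all that it offers.
- The arm moves only by the tool move_arm, never from a script. Its arguments are lists of equal length, an entry for each row: "turn": the turn, a rotation vector about the tool's x, y, z in units of 2 pi rad (1.0 is 2 pi rad), a list of three; "dp": the shift along the tool's x, y, z in units of 2.5 cm (1.0 is 2.5 cm), a list of three; "jaw": the closure, from -1 (fully open) to 1 (shut), so that 0 is half open. In form: {"turn": [[wx, wy, wz], ...], "dp": [[x, y, z], ...], "jaw": [jaw, ...]}. A call has 1 to 10 rows; each row shifts and turns the commanded pose from where the row before left it, along the tool's axes as they then stand; what a row does not reach is not made up. A row lasts 1/12 s, in which the tool goes at most 41.7 mm and 7.16 degrees, less where a joint would pass 70% of its speed; a pose out of reach is approached as far as the arm can. A call with a number of a shift or a turn outside -1 to 1 is refused whole. A call with a gripper value outside its range is refused whole. The fingers move at their own pace and stop on an object; "newtons" is the grip in N (left out, the last holds). Time passes only in rows, so rows that do not move let the fingers close. It gives the time, the measured TCP pose, the force and the opening at its end, in the units of the state.
- r.get_state(): the state, without advancing time (a new reading comes with each control period).
- r.snapshot(name): name is "side" or "top"; returns a dict with "frame" (384x512x3 uint8, blue, green, red), "mtx" (3x3 intrinsics, pixels), "k1" (the pictures are not rectified: a ray, as slopes to the right and down, at radius r is drawn at 1 + k1 r^2 times it, then the intrinsics apply), "origin" and "orientation" of the camera in the world. Camera axes: x right, y up, looking along -z (the intrinsics and any distortion apply to the point x, -y, -z); pixel columns grow to the right and rows downward; lengths in m; the calibration is good to about 2 mm. A picture is of the moment at which its call begins. There is no depth.
- r.finish_job(): hands the job in, once; it reports no verdict.
The state is a dict: "clock": time; "q": joint angles; "qd": joint speeds; "joint_torque": joint torques, N m; "tool_pos": TCP position; "eef_rot": TCP orientation; "contact_force": force on the tool from outside, world axes, zero at the start; "moment": the same for the moment, N m; "opening": opening from 0.0 (shut) to 1.0 (fully open).
Only numpy, scipy, OpenCV 4.12 (cv2) and the standard library are available. Lean on these libraries where they do the work, as an engineer would, in place of code of your own. Each camera call takes 0.05 s, during which the arm holds its last target.

### The job

Slide the bench clamp's jaw fully open by its knob, lift the tube carrier out of the clamp and stand it upright in the checking jig, its long side along the fence and its end up against the stop block. Then press it firmly into the fence and down onto the jig's plate at the same time, with about 10 N each way, and finish while still holding it pressed like that: do not let go. Leave the other things on the bench where they are.

Things in the scene. Friction and masses are not known exactly. Their poses are not given: they have to be found in the camera images.
- clamp: bench clamp, fixed to the bench: dark steel base plate 200 x 110 mm, 12 mm thick, with a low grey fixed jaw on its +x side (inner face at x = +17 mm, 90 mm long, top 42 mm above the bench) and a grey sliding jaw on its -x side. Origin: on the bench surface, under the middle of the seat where the carrier stands; the carrier's length runs along the clamp's y. The plate reaches from x = -158 to +42 mm.
- jaw (a joint): travel of the clamp's sliding jaw in m: 0 closed, 0.060 fully open; it slides along the clamp's -x, is stiff (about 3 N of friction) and stays where it is left. Its upright part (44 mm wide) ends in a steel toe that reaches 11 mm over the carrier's top when closed (toe from 92 to 98 mm above the bench), so the carrier cannot be lifted until the jaw is open.
- jaw_knob (a point): middle of the black upright knob on the sliding jaw (cylinder, 22 mm diameter, 34 mm high, 48 to 82 mm above the bench, this point at 65 mm). The jaw's upright part stands 40 mm from the knob's axis, towards the clamp's +x; the flat carriage below the knob has its top 38 mm above the bench. The knob moves with the jaw.
- carrier_mid (a point): centre (half-way up) of the empty ivory tube carrier standing in the clamp: upright bar with a row of wells in its top, 32 mm thick (x), 181 mm long (y; a small lug at its -y end is not counted), 78 mm high (z), 0.06 to 0.12 kg. In the clamp its underside is 12 mm above the bench. Pinch it across its thickness near the middle, in its upper part, above the fixed jaw or the fence.
- jig: checking jig, fixed to the bench: flat dark steel plate with a steel fence along its +x edge and a steel stop block at its +y end. Origin: on the bench surface, under the place where the carrier's centre belongs when seated (carrier_mid then is at x = 0, y = 0, z = 49 mm here). The stop's face is at y = +90.5 mm; the stop is 60 mm long in x and its top is 40 mm above the bench. Same axes as the carrier when seated (the carrier may also be turned end for end).
- jig_plate: the jig's plate, 96 x 216 mm; its top is 10 mm above the bench. Origin as the jig's. A carrier borne down on it no longer slides easily (friction), so bring it to the stop and the fence before bearing down.
- jig_fence: the jig's fence: steel bar 190 mm long, 18 mm thick, its face towards -x at x = +16 mm, its top 40 mm above the bench (30 mm above the plate). Origin as the jig's.
- marker: black and white marker pen lying in front of the jig (bystander, 116 mm long, 16 mm high); origin at the centre of its underside
- spare: another ivory tube carrier, standing alone at the back of the bench (bystander, 32 x 188 x 78 mm); origin at the centre of its underside
Mind the look-alikes: they are no part of the job. What is shaped like the clamp but yellow is not meant.

How it is judged:
On the way, in this order (a step that is already met when the one before it is completed fails the run):
1. the jaw is slid open (more than 50 of its 60 mm) while the carrier still stands in the clamp (value of joint jaw above 0.05 m and z of carrier_mid in the frame of clamp below 0.06 m), for 0.1 s.
2. the carrier is lifted clear above the clamp's fixed jaw (z of carrier_mid in the frame of clamp above 0.085 m), for 0.1 s.
At the end, for the whole second after the job is handed in: Carrier upright on the jig's plate (4 mm, 0.05 rad), long side along the fence (4 mm, 0.05 rad), end within 6 mm of the stop; fingers still on it, pressing it with over 4 N on the fence and over 4 N on the plate, at rest, through the last second (x of carrier_mid in the frame of jig between -0.004 and 0.004 m and y of carrier_mid in the frame of jig between -0.006 and 0.004 m and z of carrier_mid in the frame of jig between 0.045 and 0.053 m and angle between the y axis of carrier_mid and the y axis of jig, either way round below 0.05 rad and angle between carrier_mid's own z axis and vertical below 0.05 rad and contact force between carrier and jig_fence above 4 N and contact force between carrier and jig_plate above 4 N and contact force between the fingers and carrier above 3 N and linear speed of carrier below 0.02 m/s); the arm keeps its last pose, push and grip.
It fails at once if a bystander (marker, spare carrier) is moved more than 30 mm (distance of any of marker, spare from where it was at the start of the episode above 0.03 m).
It also fails if it takes over 62 s, if anything falls off the work surface, if the arm or the gripper's body presses on something with over 40 N, if the wrist force passes 120 N, or if a joint passes its speed limit or range.

## Working session

There is one attempt and no reset: what is moved stays moved. The work goes in short steps, Python scripts to look and compute and a tool call to move; the robot and the scene stay as the last step left them, time stands still between calls to the robot, and variables do not carry over. Pictures are saved under pics/ and viewed, and the job is handed in when it is done.

Besides the shell and the picture viewer there is one more tool, called as a command line: name --argument value ..., lists and objects as JSON in quotes. move_arm: Moves the arm, as the interface text tells. Shifts and turns lie within -1 to 1; 1 stands for 2.5 cm of shift or 2 pi rad of turn. Its arguments: {"type":"object","properties":{"turn":{"type":"array","items":{"type":"array","items":{"type":"number","minimum":-1,"maximum":1}}},"dp":{"type":"array","items":{"type":"array","items":{"type":"number","minimum":-1,"maximum":1}}},"jaw":{"type":"array","items":{"type":"number"}},"newtons":{"type":"number"}},"required":["turn","dp","jaw"]}

```bash
mkdir -p pics
python3 - <<'E'
from plant import r
import cv2
print(r.get_state(), r.hold_point_z)
for n in("side","top"):
    s=r.snapshot(n); cv2.imwrite(f"pics/{n}0.png",s["frame"]); print(n,s["mtx"],s["k1"],s["origin"],s["orientation"])
E
```

```text
{'clock': 0.0, 'q': array([-1.18817364,  0.68996549, -0.19450661,  1.56632134,  0.15727852,
        0.90249825, -0.21511096]), 'qd': array([ 1.17271948e-03,  6.22302149e-04, -1.35516430e-03, -2.86747308e-04,
       -4.11436387e-04, -8.01930784e-05,  7.57186592e-04]), 'joint_torque': array([-1.08642649e-03, -5.27536368e+01, -1.26694467e+00, -1.53429294e+01,
       -5.25423023e-02,  6.60236881e-03,  1.71123006e-04]), 'tool_pos': array([0.21345257, 0.58675949, 0.23792743]), 'eef_rot': array([ 1.73502945e-01,  9.84832937e-01, -8.96711924e-04, -9.70375307e-05]), 'contact_force': array([-0.28760545, -0.59899035,  0.33104424]), 'moment': array([ 0.00809334, -0.02625131,  0.0171837 ]), 'opening': 1.0024268512822854} 0.0187
side [[405.67451264   0.         256.7553598 ]
 [  0.         405.67451264 191.37582274]
 [  0.           0.           1.        ]] -0.043930481781968275 [0.16956992 0.52798113 0.59787705] [-0.14500405  0.44147577  0.84608179 -0.26118684]
top [[400.9591134    0.         259.89609047]
 [  0.         400.9591134  192.04949472]
 [  0.           0.           1.        ]] 0.024176157450917578 [ 0.49459008 -0.07872036  0.91328059] [ 0.04949787 -0.03473752 -0.70246628  0.70914342]
```

View pics/side0.png

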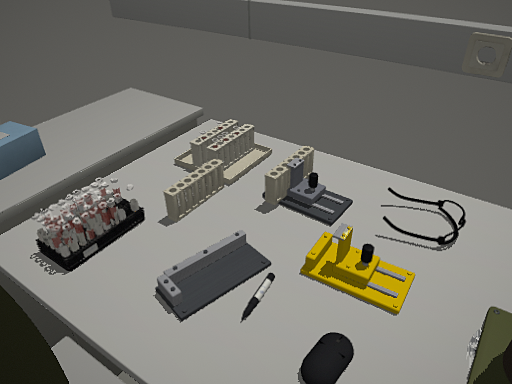

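View pics/top0.png

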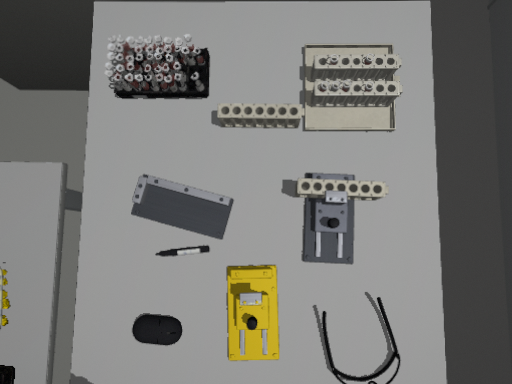

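Candidates:
- **Clamp:** the dark one at top (328,220) against the yellow one at (252,312). I choose the dark one.
- **Carrier:** the one in the clamp at (342,188), against the spare at (260,115) and the two in the tray at (355,62) and (355,88). I choose the one in the clamp.
- **Jig:** the dark plate at (183,207).

I'll check these in close crops.

```bash
cat > h.py <<'E'
import numpy as np, cv2
from scipy.spatial.transform import Rotation as R
from plant import r
def dirs(s,px):
    K=s["mtx"]; k=s["k1"]
    d=((px[0]-K[0,2])/K[0,0],(px[1]-K[1,2])/K[1,1]); u=np.array(d)
    for _ in range(30): u=np.array(d)/(1+k*(u@u))
    return R.from_quat(s["orientation"]).apply([u[0],-u[1],-1])
def p2w(s,px,z):
    d=dirs(s,px); o=np.array(s["origin"]); return o+d*(z-o[2])/d[2]
def w2p(s,P):
    c=R.from_quat(s["orientation"]).inv().apply(np.array(P)-s["origin"])
    u=np.array([c[0],-c[1]])/-c[2]; u=u*(1+s["k1"]*(u@u)); K=s["mtx"]
    return u*[K[0,0],K[1,1]]+[K[0,2],K[1,2]]
def crop(s,x0,y0,x1,y1,f,name):
    im=cv2.resize(s["frame"][y0:y1,x0:x1],None,fx=f,fy=f,interpolation=cv2.INTER_CUBIC)
    for i in range(x0-x0%10+10,x1,10):
        cv2.putText(im,str(i),((i-x0)*f,8),0,.3,(0,255,0),1); cv2.line(im,((i-x0)*f,10),((i-x0)*f,14),(0,255,0),1)
    for i in range(y0-y0%10+10,y1,10):
        cv2.putText(im,str(i),(0,(i-y0)*f),0,.3,(0,255,0),1); 
    cv2.imwrite("pics/"+name,im)
E
python3 - <<'E'
from h import *
s=r.snapshot("top")
crop(s,290,165,395,270,5,"c1.png"); crop(s,120,165,245,265,6,"c2.png")
for P in [(.4,0,0),(.5,0,0),(.4,.1,0)]: print(P,w2p(s,P))
s=r.snapshot("side"); crop(s,250,135,365,225,6,"c3.png"); crop(s,145,220,280,320,5,"c4.png")
E
```

```text
(0.4, 0, 0) [232.5074204  282.44005181]
(0.5, 0, 0) [233.36119389 237.35969661]
(0.4, 0.1, 0) [187.88678624 281.91776679]
```

View pics/c1.png

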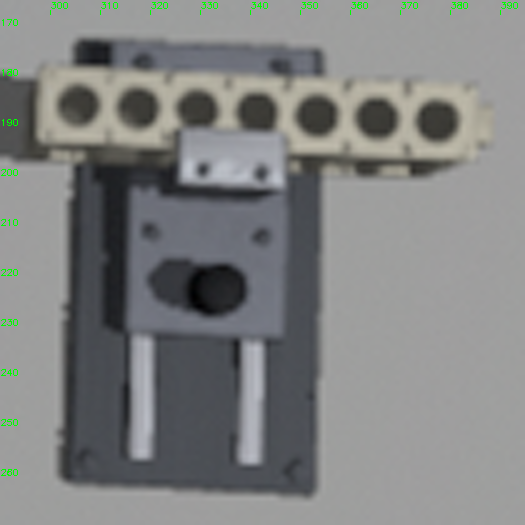

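View pics/c2.png

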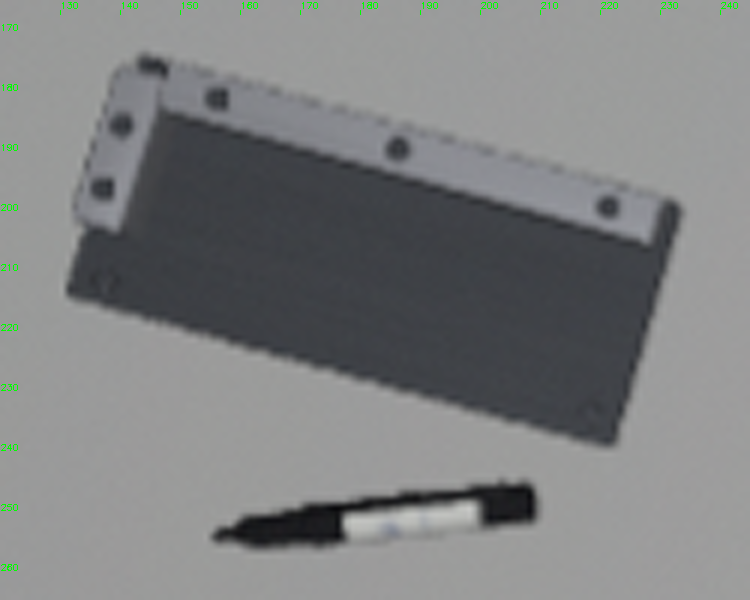

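View pics/c3.png

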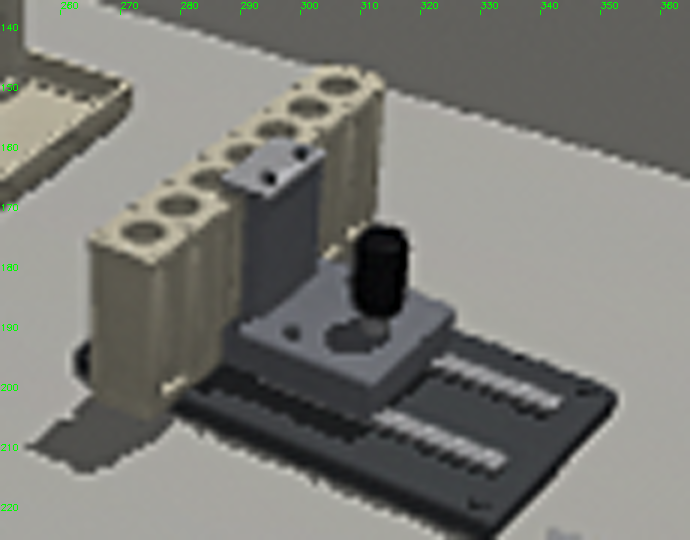

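View pics/c4.png

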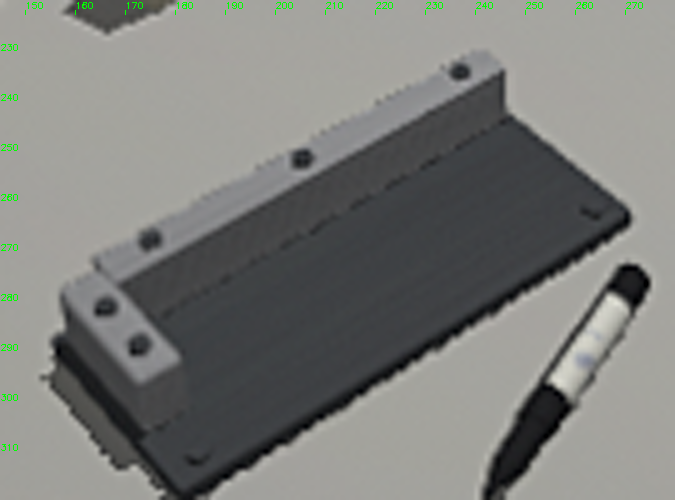

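```bash
cat > fit.py <<'E'
from h import *
from scipy.optimize import least_squares
T=r.snapshot("top");S=r.snapshot("side")
def fit(obs,p0,name):
    def f(p):
        c,s_=np.cos(p[2]),np.sin(p[2]); o=[]
        for cam,px,P in obs:
            W=[p[0]+c*P[0]-s_*P[1],p[1]+s_*P[0]+c*P[1],P[2]]
            o+=list(w2p(cam,W)-px)
        return np.array(o)
    q=least_squares(f,p0,loss='soft_l1'); print(name,q.x.round(4)); print(f(q.x).reshape(-1,2).round(1).tolist()); return q.x
if __name__=="__main__":
    fit([(T,(302,261),(-.158,.055,.012)),(T,(353,263.6),(-.158,-.055,.012)),(T,(354.4,174.6),(.042,-.055,.012)),(T,(305.6,173.4),(.042,.055,.012)),
     (T,(299.2,178.4),(.016,.0905,.09)),(T,(297.6,194.4),(-.016,.0905,.09)),(T,(385.4,181),(.016,-.0905,.09)),(T,(384,196.8),(-.016,-.0905,.09)),
     (S,(265,175.3),(.016,.0905,.09)),(S,(276,178.8),(-.016,.0905,.09)),(S,(276,204.5),(-.016,.0905,.012)),
     (S,(332,225),(-.158,.055,.0)),(S,(352.5,201),(-.158,-.055,.012))],[.6,-.2,0],"clamp")
    fit([(T,(146.7,183.3),(.016,.0905,.04)),(T,(140.3,203.7),(-.026,.0905,.04)),(S,(168.6,277),(.016,.0905,.04)),(S,(182,290.4),(-.026,.0905,.04))],[.57,.1,-.25],"jig corner")
    j=fit([(T,(146.7,183.3),(.016,.0905,.04)),(T,(228.3,205.5),(.016,-.0995,.04)),(T,(140.3,203.7),(-.026,.0905,.04)),(S,(168.6,277),(.016,.0905,.04)),(S,(246,234),(.016,-.0995,.04)),(S,(182,290.4),(-.026,.0905,.04)),
      (T,(131.3,214.3),(-.062,.108,.01)),(T,(222.3,239.3),(-.062,-.108,.01)),(T,(233.5,199.5),(.034,-.108,.01))],[.57,.1,-.25],"jig")
    print("knob top px",[ (w2p(T,p2w(T,(333.6,222),.082)))], p2w(T,(333.6,222.5),.082),p2w(S,(312.8,174.5),.082))
    print("marker",p2w(T,(156,254),.008),p2w(T,(209,248),.008))
    print("carrier lug end",p2w(T,(388,189),.05),"spare",p2w(T,(219,105),.078),p2w(T,(300,105),.078))
E
python3 fit.py
```

```text
clamp [ 0.6035 -0.225  -0.0357]
[[4.7, 1.0], [3.8, 0.9], [3.9, 0.2], [3.9, -0.6], [-3.4, -0.3], [-2.4, -0.9], [-1.4, 0.9], [-0.2, 0.5], [-2.6, -0.4], [-2.4, 0.4], [-2.7, 1.9], [0.4, -0.5], [1.5, -3.2]]
jig corner [ 0.576   0.107  -0.2393]
[[-0.4, 1.6], [0.6, -0.4], [0.3, 0.2], [-0.8, -0.4]]
jig [ 0.5775  0.1092 -0.2487]
[[-1.2, 0.5], [0.1, 0.2], [-0.3, -1.5], [-1.3, 0.3], [-0.4, -1.0], [-2.6, -0.2], [0.9, 2.5], [1.8, 2.1], [1.9, 0.6]]
knob top px [array([333.6, 222. ])] [ 0.53215766 -0.21333567  0.082     ] [ 0.53098365 -0.21306565  0.082     ]
marker [0.46127248 0.17205784 0.008     ] [0.4757323  0.05351527 0.008     ]
carrier lug end [ 0.60679067 -0.3357095   0.05      ] spare [0.78286016 0.02949659 0.078     ] [ 0.78350065 -0.14482819  0.078     ]
```

Run:
```python
from fit import *
fit([(T,(302,261),(-.158,.055,.012)),(T,(353,263.6),(-.158,-.055,.012)),(T,(354.4,174.6),(.042,-.055,.012)),(T,(305.6,173.4),(.042,.055,.012)),(S,(332,225),(-.158,.055,.0)),(S,(352.5,201),(-.158,-.055,.012))],[.6,-.2,0],"plate")
fit([(T,(299.2,178.4),(.016,.0905,.09)),(T,(297.6,194.4),(-.016,.0905,.09)),(T,(385.4,181),(.016,-.0905,.09)),(T,(384,196.8),(-.016,-.0905,.09)),
     (S,(265,175.3),(.016,.0905,.09)),(S,(276,178.8),(-.016,.0905,.09)),(S,(276,204.5),(-.016,.0905,.012))],[.6,-.2,0],"carrier")
import math
j=fit([(T,(146.7,183.3),(.016,.0905,.04)),(T,(140.3,203.7),(-.026,.0905,.04)),(S,(168.6,277),(.016,.0905,.04)),(S,(182,290.4),(-.026,.0905,.04)),(T,(228.3,205.5),(.016,-.0995,.04)),(S,(246,234),(.016,-.0995,.04))],[.57,.1,-.25],"jig fence")
print(p2w(T,(146.7,183.3),.04)-p2w(T,(228.3,205.5),.04),p2w(S,(168.6,277),.04)-p2w(S,(246,234),.04))
print(p2w(T,(131.3,214.3),.01)-p2w(T,(222.3,239.3),.01))
s=r.get_state();print(R.from_quat(s["eef_rot"]).as_matrix())
```

```text
plate [ 0.6038 -0.2161 -0.0334]
[[0.8, 0.9], [-0.1, 0.7], [-0.1, 0.0], [-0.0, -0.7], [-1.3, 1.4], [-0.0, -1.6]]
carrier [ 0.603  -0.2295 -0.0135]
[[-1.4, 1.0], [0.0, 0.3], [0.6, 0.2], [2.2, -0.2], [-0.7, -0.9], [-0.3, -0.2], [-0.7, 1.2]]
jig fence [ 0.5761  0.1077 -0.2388]
[[-0.8, 1.5], [0.3, -0.5], [-0.0, 0.4], [-1.1, -0.2], [0.8, 0.4], [0.2, -1.3]]
[0.04761165 0.18137953 0.        ] [0.04792317 0.18010541 0.        ]
[0.05420704 0.20745129 0.        ]
[[-9.39799859e-01  3.41725360e-01 -6.52908984e-05]
 [ 3.41725366e-01  9.39799836e-01 -2.04609168e-04]
 [-8.55976581e-06 -2.14603223e-04 -9.99999977e-01]]
```

The crops confirm the choices. The dark clamp has its knob at (333,222) and the carrier stands under its toe. The jig's fence is on the far side and its stop is at the left. I'll turn first, then travel to above the knob.

move_arm --turn '[[0, 0, -0.0168], [0, 0, -0.0168], [0, 0, -0.0168], [0, 0, 0], [0, 0, 0], [0, 0, 0], [0, 0, 0], [0, 0, 0], [0, 0, 0], [0, 0, 0]]' --dp '[[0, 0, 0], [0, 0, 0], [0, 0, 0], [-0.9, -0.5, 0], [-0.9, -0.5, 0], [-0.9, -0.7, 0], [-0.9, -0.9, 0], [-0.9, -1, 0], [-0.9, -1, 0], [-0.9, -1, 0]]' --jaw '[-1, -1, -1, -1, -1, -1, -1, -1, -1, -1]'

```text
clock: 1.23
tool_pos: [0.3674, 0.4411, 0.2388]
eef_rot: [0.016, 1.0, 0.0, 0.0]
contact_force: [-0.5, -0.0, 0.3]
opening: 0.999
```

```bash
cat > go.py <<'E'
import sys
from h import *
s=r.get_state(); M=R.from_quat(s["eef_rot"])
a=[float(v) for v in sys.argv[1:]]
print("t",s["clock"],"p",s["tool_pos"].round(4),"F",s["contact_force"].round(2),"M",s["moment"].round(2),"op",round(s["opening"],3))
m=M.as_matrix(); print("tool y dir deg",np.degrees(np.arctan2(m[1,1],m[0,1])).round(2),"z",m[:,2].round(4),"q7",s["q"][6].round(2))
if len(a)>=3: print("dp units total",(M.inv().apply(np.array(a[:3])-s["tool_pos"])/.025).round(3))
if len(a)>3:
    d=(a[3]-np.degrees(np.arctan2(m[1,1],m[0,1])))
    print("turn z units",round(-d/360,4))
E
python3 go.py .5315 -.2132 .15 88.1
```

```text
t 1.2333 p [0.3674 0.4411 0.2388] F [-0.5  -0.02  0.28] M [0.06 0.   0.06] op 0.999
tool y dir deg 88.17 z [ 2.e-04  2.e-04 -1.e+00] q7 0.34
dp units total [ -7.395 -25.951   3.549]
turn z units 0.0002
```

move_arm --turn '[[0, 0, 0], [0, 0, 0], [0, 0, 0], [0, 0, 0], [0, 0, 0], [0, 0, 0], [0, 0, 0], [0, 0, 0], [0, 0, 0], [0, 0, 0]]' --dp '[[-0.4, -1, 0], [-0.4, -1, 0], [-0.4, -1, 0], [-0.4, -1, 0], [-0.4, -1, 0], [-0.4, -1, 0], [-0.4, -1, 0], [-0.4, -1, 0], [-0.4, -1, 0], [-0.4, -1, 0]]' --jaw '[-1, -1, -1, -1, -1, -1, -1, -1, -1, -1]'

```text
clock: 2.07
tool_pos: [0.4589, 0.1881, 0.2389]
eef_rot: [0.016, 1.0, 0.0, 0.0]
contact_force: [1.0, 0.3, 0.7]
opening: 1.0
```

move_arm --turn '[[0, 0, 0], [0, 0, 0], [0, 0, 0], [0, 0, 0], [0, 0, 0], [0, 0, 0], [0, 0, 0], [0, 0, 0], [0, 0, 0], [0, 0, 0]]' --dp '[[-0.3, -1, 0], [-0.3, -1, 0], [-0.3, -1, 0], [-0.3, -1, 0], [-0.3, -1, 0], [-0.3, -1, 0], [-0.3, -1, 0], [-0.3, -1, 0], [-0.3, -1, 0], [-0.3, -1, 0]]' --jaw '[-1, -1, -1, -1, -1, -1, -1, -1, -1, -1]'

```text
clock: 2.9
tool_pos: [0.5256, -0.0643, 0.2388]
eef_rot: [0.016, 1.0, 0.0, 0.0]
contact_force: [0.8, 0.5, -0.2]
opening: 1.002
```

```bash
python3 go.py .5315 -.2132 .15 88.1
```

```text
t 2.9 p [ 0.5256 -0.0643  0.2388] F [ 0.77  0.52 -0.17] M [-0.   -0.01 -0.02] op 1.002
tool y dir deg 88.15 z [ 3.e-04  0.e+00 -1.e+00] q7 1.28
dp units total [-0.425 -5.944  3.553]
turn z units 0.0001
```

move_arm --turn '[[0, 0, 0], [0, 0, 0], [0, 0, 0], [0, 0, 0], [0, 0, 0], [0, 0, 0], [0, 0, 0], [0, 0, 0], [0, 0, 0], [0, 0, 0]]' --dp '[[-0.1, -1, 0.4], [-0.1, -1, 0.4], [-0.1, -1, 0.4], [-0.1, -1, 0.4], [0, -1, 0.4], [0, -0.7, 0.5], [0, -0.2, 0.5], [0, 0, 0.5], [0, 0, 0], [0, 0, 0]]' --jaw '[-0.3, -0.3, -0.3, -0.3, -0.3, -0.3, -0.3, -0.3, -0.3, -0.3]'

```text
clock: 3.73
tool_pos: [0.5305, -0.2093, 0.1508]
eef_rot: [0.015, 1.0, 0.001, -0.001]
contact_force: [-0.3, -0.0, 0.3]
opening: 0.649
```

```bash
python3 go.py .5315 -.2132 .05 88.1
python3 - <<'E'
from h import *
s=r.snapshot("side"); cv2.imwrite("pics/s1.png",s["frame"]);crop(s,230,120,370,230,5,"s1c.png")
E
```

```text
t 3.7333 p [ 0.5305 -0.2093  0.1508] F [-0.27 -0.01  0.28] M [0.02 0.03 0.02] op 0.649
tool y dir deg 88.25 z [-0.0011  0.0014 -1.    ] q7 1.47
dp units total [-0.05  -0.162  4.03 ]
turn z units 0.0004
```

View pics/s1c.png

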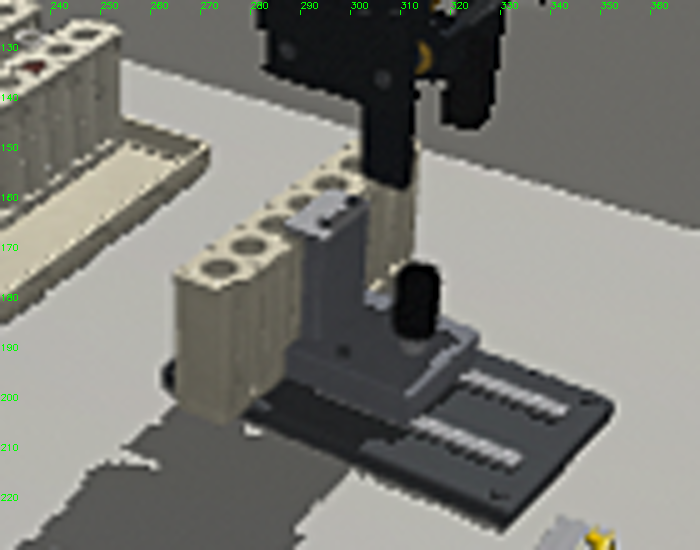

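The fingers straddle the knob in y, with the knob at side pixel (311,180). I'll lower and then grip.

move_arm --turn '[[0, 0, 0], [0, 0, 0], [0, 0, 0], [0, 0, 0], [0, 0, 0], [0, 0, 0], [0, 0, 0], [0, 0, 0], [0, 0, 0], [0, 0, 0]]' --dp '[[0, -0.1, 0.6], [0, -0.06, 0.6], [0, 0, 0.6], [0, 0, 0.6], [0, 0, 0.6], [0, 0, 0.6], [0, 0, 0.4], [0, 0, 0], [0, 0, 0], [0, 0, 0]]' --jaw '[-0.3, -0.3, -0.3, -0.3, -0.3, -0.3, -0.3, 0.2, 1, 1]' --newtons 25

```text
clock: 4.62
tool_pos: [0.5313, -0.2145, 0.0522]
eef_rot: [0.016, 1.0, -0.0, 0.001]
contact_force: [-0.4, -0.1, 1.0]
opening: 0.443
```

move_arm --turn '[[0, 0, 0], [0, 0, 0], [0, 0, 0], [0, 0, 0], [0, 0, 0]]' --dp '[[0, 0, 0], [0, 0, 0], [0, 0, 0], [0, 0, 0], [0, 0, 0]]' --jaw '[1, 1, 1, 1, 1]'

```text
clock: 5.03
tool_pos: [0.5309, -0.2152, 0.0519]
eef_rot: [0.016, 1.0, -0.0, 0.001]
contact_force: [-0.4, -0.7, 5.4]
opening: 0.236
```

```bash
python3 go.py .4715 -.2112 .05 88.1
python3 - <<'E'
from h import *
s=r.snapshot("side"); crop(s,230,120,370,230,5,"s2c.png")
E
```

```text
t 5.0333 p [ 0.5309 -0.2152  0.0519] F [-0.44 -0.74  5.37] M [-0.16  0.14  0.01] op 0.236
tool y dir deg 88.14 z [ 1.2e-03 -7.0e-04 -1.0e+00] q7 1.41
dp units total [2.381 0.083 0.073]
turn z units 0.0001
```

View pics/s2c.png

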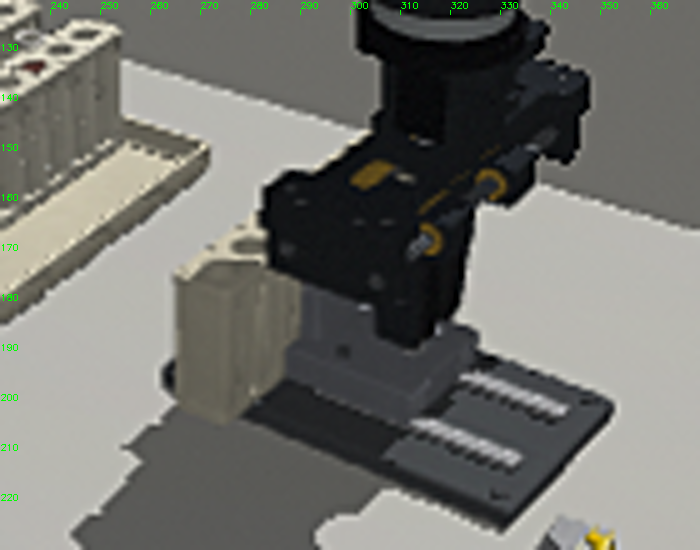

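The opening of about 21 mm shows the knob is gripped. Now I'll pull it along the clamp's -x.

move_arm --turn '[[0, 0, 0], [0, 0, 0], [0, 0, 0], [0, 0, 0], [0, 0, 0], [0, 0, 0], [0, 0, 0], [0, 0, 0], [0, 0, 0], [0, 0, 0]]' --dp '[[0.3, 0, -0.05], [0.3, 0, 0], [0.3, 0, 0], [0.3, 0, 0], [0.3, 0, 0], [0.3, 0, 0], [0.3, 0, 0], [0.3, 0, 0], [0.05, 0, 0], [0, 0, 0]]' --jaw '[1, 1, 1, 1, 1, 1, 1, 1, 1, 1]'

```text
clock: 5.92
tool_pos: [0.4731, -0.213, 0.0521]
eef_rot: [0.016, 1.0, 0.0, 0.004]
contact_force: [11.0, -5.2, -22.0]
opening: 0.242
```

```bash
python3 go.py
python3 - <<'E'
from h import *
s=r.snapshot("side"); crop(s,230,120,370,230,5,"s3c.png")
E
```

```text
t 5.9167 p [ 0.4731 -0.213   0.0521] F [ 11.02  -5.16 -21.99] M [-0.84 -2.11 -0.  ] op 0.242
tool y dir deg 88.19 z [ 8.1e-03  1.0e-04 -1.0e+00] q7 1.38
```

View pics/s3c.png

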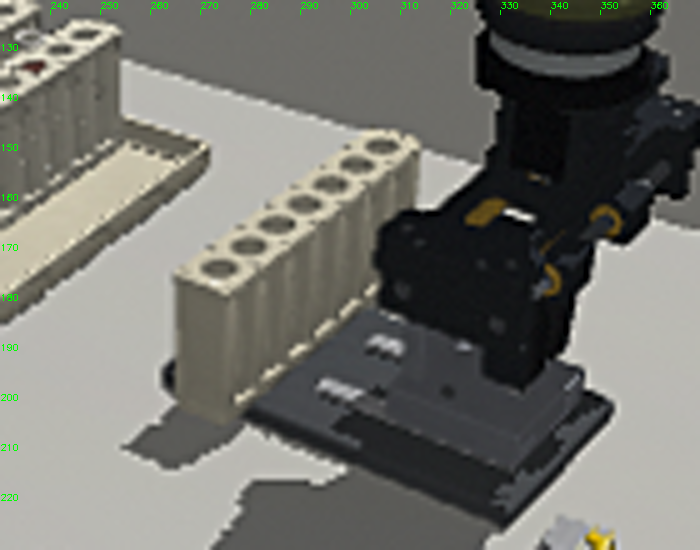

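The jaw is pulled open by about 58 mm: the upright is well away from the carrier, which is still standing. I'll release, rise, and turn 90°.

move_arm --turn '[[0, 0, 0], [0, 0, 0], [0, 0, 0], [0, 0, 0], [0, 0, 0], [0, 0, 0], [0, 0, 0], [0, 0, 0], [0, 0, 0], [0, 0, 0]]' --dp '[[-0.03, 0, 0], [0, 0, 0], [0, 0, 0], [0, 0, 0], [0, 0, -0.5], [0, 0, -0.8], [0, 0, -0.9], [0, 0, -0.9], [0, 0, -0.9], [0, 0, -0.5]]' --jaw '[-0.2, -0.2, -0.2, -0.2, -0.2, -0.2, -0.2, -0.2, -0.2, -0.2]'

```text
clock: 6.8
tool_pos: [0.4699, -0.2127, 0.1674]
eef_rot: [0.016, 1.0, -0.0, 0.001]
contact_force: [0.4, 0.4, -0.0]
opening: 0.598
```

move_arm --turn '[[0, 0, 0.0195], [0, 0, 0.0195], [0, 0, 0.0195], [0, 0, 0.0195], [0, 0, 0.0195], [0, 0, 0.0195], [0, 0, 0.0195], [0, 0, 0.0195], [0, 0, 0.0195], [0, 0, 0.0195]]' --dp '[[0, 0, -0.2], [0, 0, 0], [0, 0, 0], [0, 0, 0], [0, 0, 0], [0, 0, 0], [0, 0, 0], [0, 0, 0], [0, 0, 0], [0, 0, 0]]' --jaw '[-0.2, -0.2, -0.2, -0.2, -0.2, -0.2, -0.2, -0.2, -0.2, -0.2]'

```text
clock: 7.63
tool_pos: [0.4691, -0.2122, 0.1702]
eef_rot: [0.59, 0.807, 0.0, -0.001]
contact_force: [-0.4, 0.5, 0.4]
opening: 0.598
```

```bash
python3 go.py .603 -.229 .16 -1.9;  python3 - <<'E'
from h import *
s=r.snapshot("top"); crop(s,270,150,400,270,5,"t4c.png")
E
```

```text
t 7.6333 p [ 0.4691 -0.2122  0.1702] F [-0.44  0.51  0.37] M [-0.08  0.06 -0.03] op 0.598
tool y dir deg 17.62 z [-9.e-04  7.e-04 -1.e+00] q7 0.65
dp units total [-2.263  4.899  0.402]
turn z units 0.0542
```

View pics/t4c.png

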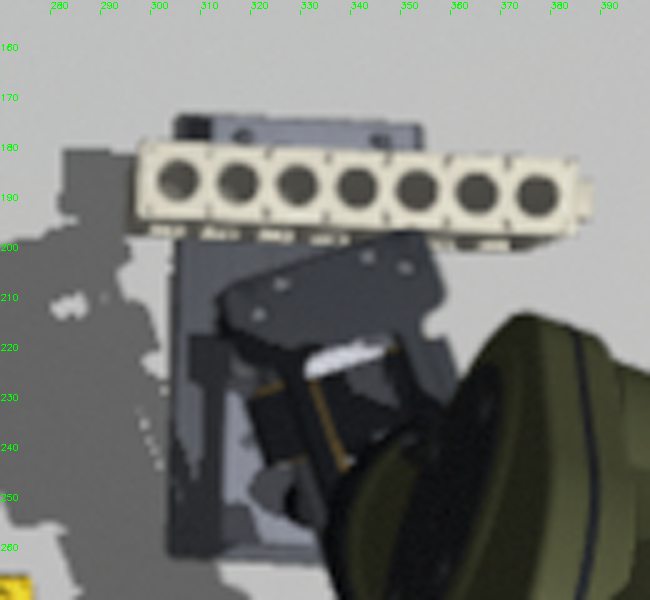

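```bash
python3 - <<'E'
from fit import *
fit([(T,(297.6,178.4),(.016,.0905,.09)),(T,(297,193.4),(-.016,.0905,.09)),(T,(385.6,181.8),(.016,-.0905,.09)),(T,(384,197.4),(-.016,-.0905,.09))],[.6,-.2,0],"carrier")
E
python3 go.py .603 -.229 .16 -1.9
```

```text
carrier [ 0.6035 -0.228  -0.0358]
[[-0.4, -0.2], [-0.3, 0.1], [-0.2, 0.1], [1.3, -0.0]]
t 7.7833 p [ 0.4694 -0.2123  0.1701] F [ 0.5   0.13 -0.09] M [-0.01  0.04  0.01] op 0.597
tool y dir deg 18.15 z [-9.e-04  1.e-04 -1.e+00] q7 0.65
dp units total [-2.301  4.869  0.399]
turn z units 0.0557
```

move_arm --turn '[[0, 0, 0.0181], [0, 0, 0.0181], [0, 0, 0.0181], [0, 0, 0], [0, 0, 0], [0, 0, 0]]' --dp '[[0, 0, 0], [0, 0, 0], [0, 0, 0], [-0.2, 1, 0], [-0.2, 1, 0], [-0.2, 1, 0]]' --jaw '[-0.2, -0.2, -0.2, -0.2, -0.2, -0.2]'

```text
clock: 8.28
tool_pos: [0.5448, -0.2298, 0.1701]
eef_rot: [0.716, 0.698, -0.0, -0.001]
contact_force: [1.5, -0.4, -0.2]
opening: 0.6
```

```bash
python3 go.py .603 -.2285 .16 -1.9
```

```text
t 8.2833 p [ 0.5448 -0.2298  0.1701] F [ 1.45 -0.37 -0.23] M [-0.06  0.06 -0.  ] op 0.6
tool y dir deg -1.39 z [-9.e-04  6.e-04 -1.e+00] q7 0.41
dp units total [0.107 2.327 0.403]
turn z units 0.0014
```

move_arm --turn '[[0, 0, 0.0014], [0, 0, 0], [0, 0, 0], [0, 0, 0], [0, 0, 0], [0, 0, 0], [0, 0, 0], [0, 0, 0]]' --dp '[[0.1, 0.8, 0], [0, 0.8, 0], [0, 0.7, 0], [0, 0, 0.2], [0, 0, 0.5], [0, 0, 0.5], [0, 0, 0.3], [0, 0, 0]]' --jaw '[-0.2, -0.2, -0.2, -0.2, -0.2, -0.2, -0.2, -0.2]'

```text
clock: 8.95
tool_pos: [0.5991, -0.2288, 0.1296]
eef_rot: [0.72, 0.694, -0.001, -0.003]
contact_force: [-1.0, -0.6, -0.3]
opening: 0.599
```

```bash
python3 go.py .6035 -.2285 .056 -1.9;  python3 - <<'E'
from h import *
s=r.snapshot("side"); crop(s,230,120,370,230,5,"t5c.png")
E
```

```text
t 8.95 p [ 0.5991 -0.2288  0.1296] F [-0.95 -0.62 -0.33] M [-0.09  0.08  0.02] op 0.599
tool y dir deg -2.1 z [-0.006  0.002 -1.   ] q7 0.37
dp units total [0.012 0.193 2.944]
turn z units -0.0006
```

View pics/t5c.png

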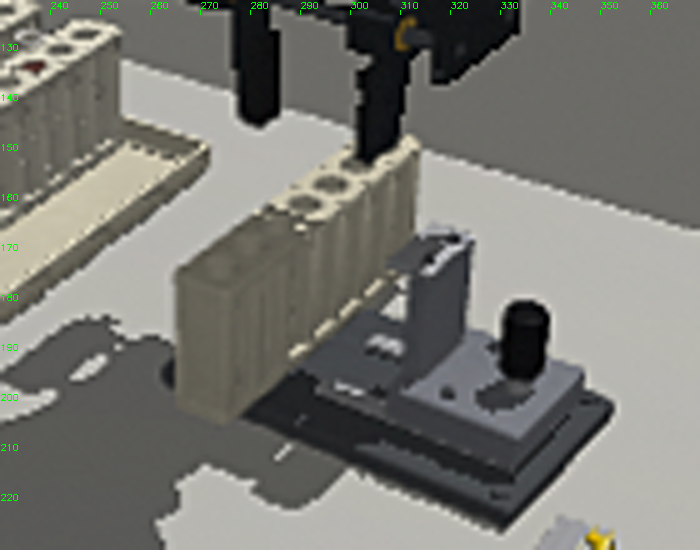

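The jaw is fully open and clear, and the fingers are above the carrier's sides. I'll lower and close.

move_arm --turn '[[0, 0, 0], [0, 0, 0], [0, 0, 0], [0, 0, 0], [0, 0, 0], [0, 0, 0], [0, 0, 0], [0, 0, 0], [0, 0, 0], [0, 0, 0]]' --dp '[[0, 0.1, 0], [0, 0, 0.5], [0, 0, 0.6], [0, 0, 0.6], [0, 0, 0.6], [0, 0, 0.4], [0, 0, 0.2], [0, 0, 0], [0, 0, 0], [0, 0, 0]]' --jaw '[-0.2, -0.2, -0.2, -0.2, -0.2, -0.2, -0.2, -0.2, -0.2, -0.2]'

```text
clock: 9.83
tool_pos: [0.6053, -0.2296, 0.0607]
eef_rot: [0.72, 0.694, 0.0, 0.001]
contact_force: [-0.6, 0.1, 0.0]
opening: 0.597
```

```bash
python3 go.py .6035 -.2285 .056 -1.9
```

```text
t 9.8333 p [ 0.6053 -0.2296  0.0607] F [-0.62  0.07  0.04] M [-0.08  0.06 -0.03] op 0.597
tool y dir deg -2.09 z [ 1.5e-03 -5.0e-04 -1.0e+00] q7 0.38
dp units total [ 0.042 -0.073  0.189]
turn z units -0.0005
```

move_arm --turn '[[0, 0, 0], [0, 0, 0], [0, 0, 0], [0, 0, 0], [0, 0, 0], [0, 0, 0], [0, 0, 0], [0, 0, 0]]' --dp '[[0, -0.05, 0.18], [0, 0, 0], [0, 0, 0], [0, 0, 0], [0, 0, 0], [0, 0, 0], [0, 0, 0], [0, 0, 0]]' --jaw '[-0.2, 0.1, 1, 1, 1, 1, 1, 1]' --newtons 40

```text
clock: 10.5
tool_pos: [0.6037, -0.2293, 0.0556]
eef_rot: [0.72, 0.694, 0.0, 0.0]
contact_force: [0.4, 1.2, 0.0]
opening: 0.361
```

```bash
python3 go.py
```

```text
t 10.5 p [ 0.6037 -0.2293  0.0556] F [0.4  1.23 0.  ] M [-0.06  0.02 -0.01] op 0.361
tool y dir deg -2.09 z [ 6.e-04 -1.e-04 -1.e+00] q7 0.38
```

The opening of 31.8 mm matches the carrier's thickness. Now I'll lift.

move_arm --turn '[[0, 0, 0], [0, 0, 0], [0, 0, 0], [0, 0, 0], [0, 0, 0], [0, 0, 0], [0, 0, 0], [0, 0, 0], [0, 0, 0], [0, 0, 0]]' --dp '[[0, 0, 0], [0, 0, -0.3], [0, 0, -0.4], [0, 0, -0.5], [0, 0, -0.5], [0, 0, -0.5], [0, 0, -0.5], [0, 0, -0.5], [0, 0, -0.4], [0, 0, -0.2]]' --jaw '[1, 1, 1, 1, 1, 1, 1, 1, 1, 1]'

```text
clock: 11.33
tool_pos: [0.6042, -0.2296, 0.1526]
eef_rot: [0.72, 0.694, 0.001, 0.001]
contact_force: [0.2, -1.3, -1.2]
opening: 0.36
```

```bash
python3 go.py .5695 .0955 .13 -14.7
python3 - <<'E'
from h import *
s=r.snapshot("side"); crop(s,230,100,370,220,5,"t6c.png")
E
```

```text
t 11.3333 p [ 0.6042 -0.2296  0.1526] F [ 0.15 -1.28 -1.23] M [-0.05  0.08 -0.01] op 0.36
tool y dir deg -2.09 z [ 2.5e-03 -8.0e-04 -1.0e+00] q7 0.37
dp units total [12.946 -1.864  0.89 ]
turn z units 0.035
```

View pics/t6c.png

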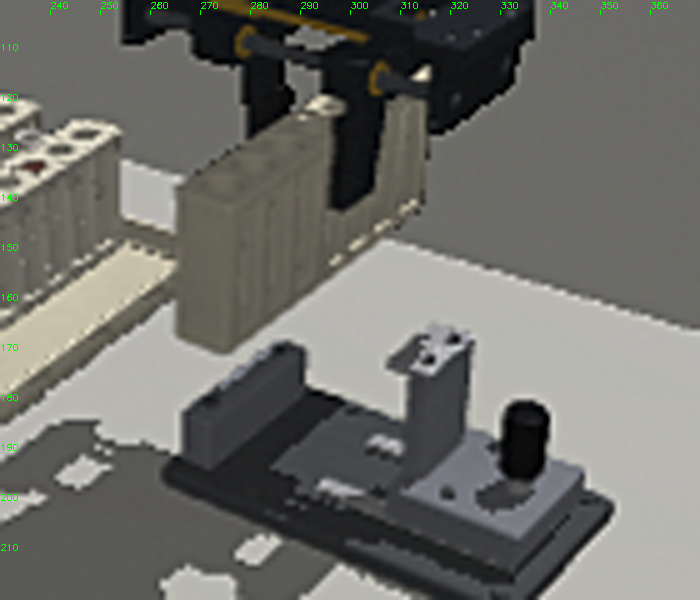

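The carrier is held level and clear. Next I'll carry it to above the jig.

move_arm --turn '[[0, 0, 0.012], [0, 0, 0.012], [0, 0, 0.011], [0, 0, 0], [0, 0, 0], [0, 0, 0], [0, 0, 0], [0, 0, 0], [0, 0, 0], [0, 0, 0]]' --dp '[[0, 0, 0], [0, 0, 0], [0, 0, 0], [0.6, -0.4, 0], [1, -0.5, 0], [1, -0.5, 0], [1, -0.5, 0], [1, -0.5, 0], [1, -0.5, 0], [1, -0.5, 0]]' --jaw '[1, 1, 1, 1, 1, 1, 1, 1, 1, 1]'

```text
clock: 12.22
tool_pos: [0.5623, -0.0468, 0.1501]
eef_rot: [0.792, 0.611, -0.0, -0.0]
contact_force: [0.5, -0.7, -1.5]
opening: 0.361
```

```bash
python3 go.py .564 .098 .13 -14.7
```

```text
t 12.2167 p [ 0.5623 -0.0468  0.1501] F [ 0.48 -0.65 -1.5 ] M [-0.05  0.1   0.  ] op 0.361
tool y dir deg -14.69 z [-9.e-04  2.e-04 -1.e+00] q7 -0.01
dp units total [ 5.619 -1.401  0.805]
turn z units 0.0
```

move_arm --turn '[[0, 0, 0], [0, 0, 0], [0, 0, 0], [0, 0, 0], [0, 0, 0], [0, 0, 0], [0, 0, 0], [0, 0, 0], [0, 0, 0]]' --dp '[[0.8, -0.2, 0], [0.9, -0.3, 0.2], [0.9, -0.3, 0.2], [0.9, -0.2, 0.2], [0.9, -0.2, 0.2], [0.7, -0.1, 0], [0.4, 0, 0], [0, 0, 0], [0, 0, 0]]' --jaw '[1, 1, 1, 1, 1, 1, 1, 1, 1]'

```text
clock: 12.97
tool_pos: [0.5666, 0.0925, 0.1304]
eef_rot: [0.792, 0.611, -0.0, 0.0]
contact_force: [-0.3, -0.5, -0.4]
opening: 0.36
```

```bash
python3 go.py .564 .098 .075 -14.7
python3 - <<'E'
from h import *
s=r.snapshot("side"); crop(s,130,170,290,320,5,"t7c.png")
s=r.snapshot("top"); crop(s,110,140,270,260,5,"t7d.png")
E
```

```text
t 12.9667 p [0.5666 0.0925 0.1304] F [-0.29 -0.48 -0.38] M [-0.14  0.09 -0.06] op 0.36
tool y dir deg -14.67 z [ 1.e-04 -8.e-04 -1.e+00] q7 -0.21
dp units total [ 0.187 -0.156  2.216]
turn z units 0.0001
```

View pics/t7c.png

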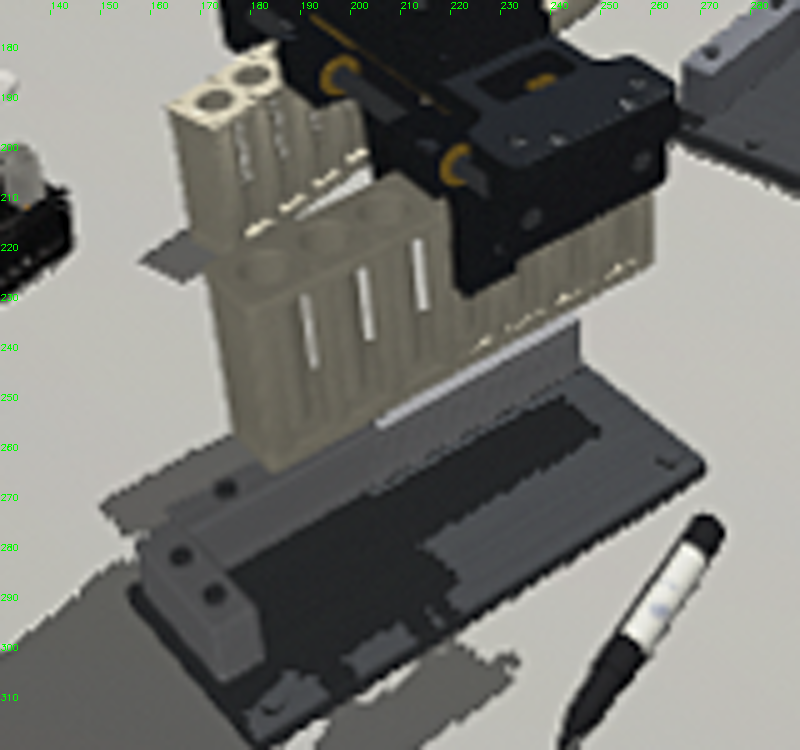

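View pics/t7d.png

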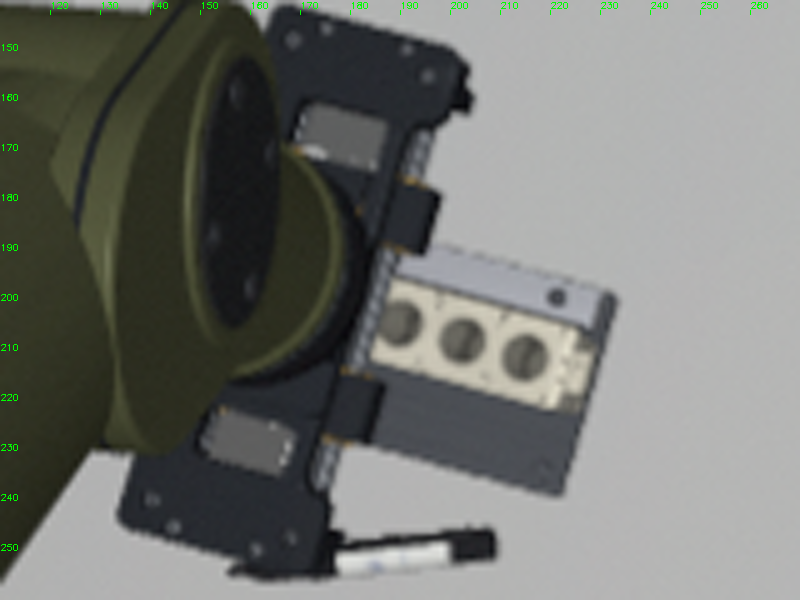

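Run:
```python
from fit import *
yaw=-.256; ax=np.array([np.cos(yaw),np.sin(yaw)]); ay=np.array([-ax[1],ax[0]])
o=np.array([.5746,.1076])
for n,cam,px,z in [("fenceR",T,(228.3,205.5),.04),("fenceL",T,(146.7,183.3),.04),("fenceR side",S,(246,234),.04),("cTop+x a",T,(188,195.6),.165),("b",T,(223.6,205),.165),("-x a",T,(185,212.2),.165),("-x b",T,(219.8,221.6),.165),
  ("S bot near corner",S,(185,264),.087),("S bot right",S,(260.5,223.5),.087),("S top near",S,(179,230.5),.165)]:
    w=p2w(cam,px,z)[:2]-o; print(n,(w@ax*1000).round(1),(w@ay*1000).round(1))
w=r.get_state()["tool_pos"][:2]-o; print("tcp",w@ax*1000,w@ay*1000)
```

```text
fenceR 19.5 -96.9
fenceL 19.6 90.6
fenceR side 16.0 -95.7
cTop+x a 10.5 -33.3
b 10.9 -102.9
-x a -21.0 -36.7
-x b -20.8 -104.6
S bot near corner -18.5 70.5
S bot right -21.7 -103.9
S top near -18.7 71.6
tcp -3.7000731202353965 -17.995356896309758
```

In the pictures the carrier is parallel to the fence, with a gap of about 4–9 mm to the fence and about 19 mm to the stop. I'll move 2.5 mm further off the fence and lower to just above the plate.

move_arm --turn '[[0, 0, 0], [0, 0, 0], [0, 0, 0], [0, 0, 0], [0, 0, 0], [0, 0, 0], [0, 0, 0], [0, 0, 0], [0, 0, 0], [0, 0, 0]]' --dp '[[0, -0.1, 0], [0, 0, 0.3], [0, 0, 0.5], [0, 0, 0.5], [0, 0, 0.5], [0, 0, 0.5], [0, 0, 0.4], [0, 0, 0.2], [0, 0, 0], [0, 0, 0]]' --jaw '[1, 1, 1, 1, 1, 1, 1, 1, 1, 1]'

```text
clock: 14.0
tool_pos: [0.564, 0.0936, 0.0578]
eef_rot: [0.792, 0.611, -0.0, -0.0]
contact_force: [0.4, -0.1, -0.5]
opening: 0.36
```

```bash
python3 go.py .564 .098 .0556 -14.7
python3 - <<'E'
from h import *
s=r.snapshot("side"); crop(s,140,190,280,320,5,"t8c.png")
E
```

```text
t 14.0 p [0.564  0.0936 0.0578] F [ 0.44 -0.06 -0.46] M [-0.08  0.11 -0.01] op 0.36
tool y dir deg -14.7 z [-2.e-04 -0.e+00 -1.e+00] q7 -0.18
dp units total [ 0.168 -0.046  0.09 ]
turn z units -0.0
```

View pics/t8c.png

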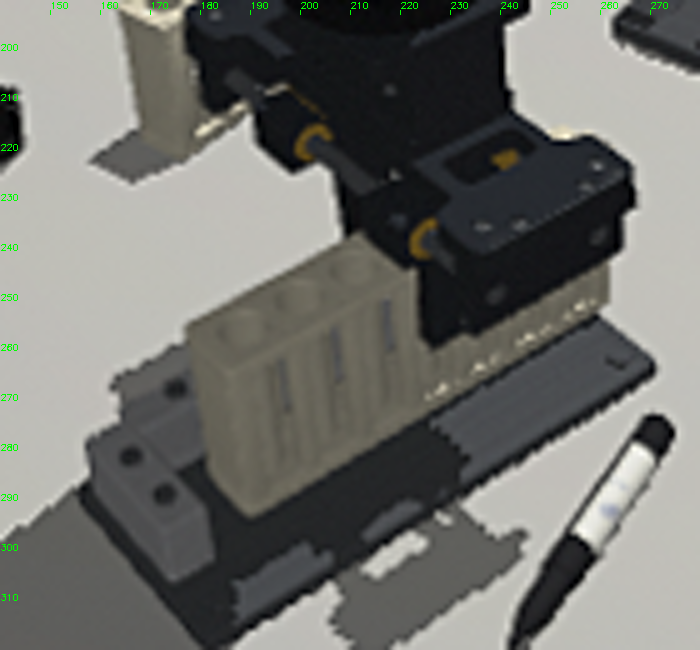

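move_arm --turn '[[0, 0, 0], [0, 0, 0], [0, 0, 0], [0, 0, 0], [0, 0, 0]]' --dp '[[0, 0, 0.1], [0.2, 0, 0], [0.2, 0, 0], [0.15, 0, 0], [0, 0, 0]]' --jaw '[1, 1, 1, 1, 1]'

```text
clock: 14.47
tool_pos: [0.568, 0.1091, 0.0556]
eef_rot: [0.791, 0.612, 0.001, -0.0]
contact_force: [0.3, -0.1, -1.9]
opening: 0.358
```

move_arm --turn '[[0, 0, 0], [0, 0, 0], [0, 0, 0]]' --dp '[[0.06, 0, 0], [0, 0, 0], [0, 0, 0]]' --jaw '[1, 1, 1]'

```text
clock: 14.72
tool_pos: [0.5679, 0.1085, 0.0555]
eef_rot: [0.792, 0.611, -0.0, 0.0]
contact_force: [0.1, -0.1, -0.5]
opening: 0.36
```

move_arm --turn '[[0, 0, 0], [0, 0, 0], [0, 0, 0]]' --dp '[[0.06, 0, 0], [0, 0, 0], [0, 0, 0]]' --jaw '[1, 1, 1]'

```text
clock: 14.97
tool_pos: [0.5682, 0.1098, 0.0555]
eef_rot: [0.792, 0.611, -0.0, 0.0]
contact_force: [-0.6, -0.4, -1.8]
opening: 0.361
```

move_arm --turn '[[0, 0, 0], [0, 0, 0], [0, 0, 0]]' --dp '[[0.06, 0, 0], [0, 0, 0], [0, 0, 0]]' --jaw '[1, 1, 1]'

```text
clock: 15.22
tool_pos: [0.5682, 0.1099, 0.0555]
eef_rot: [0.792, 0.61, -0.001, 0.0]
contact_force: [-1.0, -4.1, 1.5]
opening: 0.358
```

```bash
python3 go.py
python3 - <<'E'
from h import *
s=r.snapshot("side"); crop(s,150,220,270,320,6,"t9c.png")
E
```

```text
t 15.2167 p [0.5682 0.1099 0.0555] F [-0.95 -4.14  1.52] M [-0.95  0.45 -0.04] op 0.358
tool y dir deg -14.76 z [-0.001  -0.0017 -1.    ] q7 -0.2
```

View pics/t9c.png

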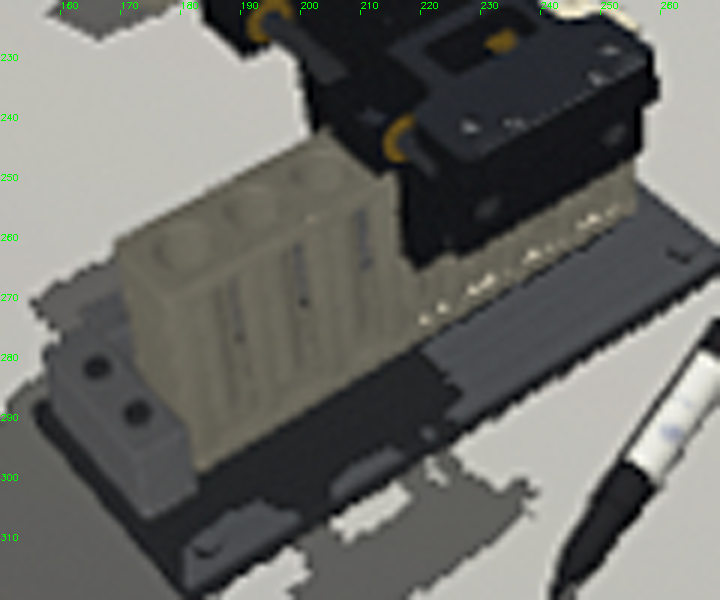

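The stop is touched, at about 4 N. I'll ease off slightly and move to the fence.

move_arm --turn '[[0, 0, 0], [0, 0, 0], [0, 0, 0], [0, 0, 0]]' --dp '[[-0.03, 0.1, 0], [0, 0.1, 0], [0, 0, 0], [0, 0, 0]]' --jaw '[1, 1, 1, 1]'

```text
clock: 15.6
tool_pos: [0.5728, 0.1088, 0.0552]
eef_rot: [0.792, 0.611, -0.001, -0.0]
contact_force: [-2.0, -4.8, -0.1]
opening: 0.358
```

move_arm --turn '[[0, 0, 0], [0, 0, 0], [0, 0, 0]]' --dp '[[0, 0.06, 0], [0, 0, 0], [0, 0, 0]]' --jaw '[1, 1, 1]'

```text
clock: 15.85
tool_pos: [0.5739, 0.1085, 0.0551]
eef_rot: [0.792, 0.611, -0.001, -0.0]
contact_force: [-3.5, -4.6, -0.2]
opening: 0.358
```

move_arm --turn '[[0, 0, 0], [0, 0, 0], [0, 0, 0]]' --dp '[[0, 0.05, 0], [0, 0, 0], [0, 0, 0]]' --jaw '[1, 1, 1]'

```text
clock: 16.1
tool_pos: [0.5748, 0.1082, 0.0551]
eef_rot: [0.792, 0.611, -0.001, -0.0]
contact_force: [-3.1, -3.2, -0.2]
opening: 0.356
```

move_arm --turn '[[0, 0, 0], [0, 0, 0], [0, 0, 0]]' --dp '[[-0.02, 0.06, 0], [0, 0, 0], [0, 0, 0]]' --jaw '[1, 1, 1]'

```text
clock: 16.35
tool_pos: [0.5766, 0.1078, 0.0551]
eef_rot: [0.792, 0.611, -0.001, -0.0]
contact_force: [-4.0, -3.7, -1.2]
opening: 0.359
```

move_arm --turn '[[0, 0, 0], [0, 0, 0], [0, 0, 0]]' --dp '[[0, 0.06, 0], [0, 0, 0], [0, 0, 0]]' --jaw '[1, 1, 1]'

```text
clock: 16.6
tool_pos: [0.5781, 0.1073, 0.0552]
eef_rot: [0.792, 0.611, -0.001, -0.0]
contact_force: [-3.0, -2.6, -1.2]
opening: 0.36
```

```bash
cat > jf.py <<'E'
from h import *
s=r.get_state(); yaw=-.256; ax=np.array([np.cos(yaw),np.sin(yaw)]); ay=np.array([-ax[1],ax[0]]); F=s["contact_force"]
w=s["tool_pos"][:2]-[.5746,.1076]; m=R.from_quat(s["eef_rot"]).as_matrix()
print("t",s["clock"],"jigF x,y,z",(F[:2]@ax).round(2),(F[:2]@ay).round(2),F[2].round(2),"tcp jig mm",(w@ax*1e3).round(1),(w@ay*1e3).round(1),s["tool_pos"][2].round(4),"M",s["moment"].round(2),"z",m[:,2].round(4),"op",s["opening"].round(3),"yaw",np.degrees(np.arctan2(m[1,1],m[0,1])).round(2))
E
python3 jf.py
```

```text
Traceback (most recent call last):
  File "jf.py", line 4, in <module>
    print("t",s["clock"],"jigF x,y,z",(F[:2]@ax).round(2),(F[:2]@ay).round(2),F[2].round(2),"tcp jig mm",(w@ax*1e3).round(1),(w@ay*1e3).round(1),s["tool_pos"][2].round(4),"M",s["moment"].round(2),"z",m[:,2].round(4),"op",s["opening"].round(3),"yaw",np.degrees(np.arctan2(m[1,1],m[0,1])).round(2))
                                                                                                                                                                                                                             ^^^^^^^^^^^^^^^^^^
AttributeError: 'float' object has no attribute 'round'
```

move_arm --turn '[[0, 0, 0], [0, 0, 0], [0, 0, 0]]' --dp '[[0, 0.06, 0], [0, 0, 0], [0, 0, 0]]' --jaw '[1, 1, 1]'

```text
clock: 16.85
tool_pos: [0.5785, 0.1073, 0.0551]
eef_rot: [0.792, 0.611, -0.001, -0.001]
contact_force: [-4.8, -2.9, 0.3]
opening: 0.361
```

```bash
sed -i 's/s\["opening"\].round(3)/s["opening"]/' jf.py; python3 jf.py
```

```text
t 16.85 jigF x,y,z -3.88 -4.0 0.31 tcp jig mm 3.9 0.7 0.0551 M [-0.77  1.27 -0.  ] z [-3.4e-03  3.0e-04 -1.0e+00] op 0.36097025862718357 yaw -14.72
```

move_arm --turn '[[0, 0, 0], [0, 0, 0], [0, 0, 0]]' --dp '[[0, 0.06, 0], [0, 0, 0], [0, 0, 0]]' --jaw '[1, 1, 1]'

```text
clock: 17.1
tool_pos: [0.5788, 0.1072, 0.055]
eef_rot: [0.792, 0.611, -0.002, -0.002]
contact_force: [-7.1, -2.0, 1.6]
opening: 0.358
```

```bash
python3 jf.py
```

```text
t 17.1 jigF x,y,z -6.37 -3.75 1.57 tcp jig mm 4.2 0.7 0.055 M [-0.74  1.77 -0.15] z [-5.9e-03  8.0e-04 -1.0e+00] op 0.35763440525559836 yaw -14.72
```

The fence is reached and the force is rising. Next I'll bear down in small steps.

move_arm --turn '[[0, 0, 0], [0, 0, 0], [0, 0, 0]]' --dp '[[0, 0, 0.06], [0, 0, 0], [0, 0, 0]]' --jaw '[1, 1, 1]'

```text
clock: 17.35
tool_pos: [0.5788, 0.107, 0.0537]
eef_rot: [0.792, 0.61, -0.002, -0.002]
contact_force: [-6.0, -2.9, 3.5]
opening: 0.359
```

```bash
python3 jf.py
```

```text
t 17.35 jigF x,y,z -5.06 -4.35 3.47 tcp jig mm 4.3 0.5 0.0537 M [-0.61  1.82 -0.16] z [-5.7e-03  7.0e-04 -1.0e+00] op 0.3589769101485521 yaw -14.76
```

move_arm --turn '[[0, 0, 0], [0, 0, 0], [0, 0, 0]]' --dp '[[0, 0.03, 0.06], [0, 0, 0], [0, 0, 0]]' --jaw '[1, 1, 1]'

```text
clock: 17.6
tool_pos: [0.579, 0.107, 0.0534]
eef_rot: [0.792, 0.61, -0.002, -0.003]
contact_force: [-9.5, -2.6, 14.9]
opening: 0.36
```

```bash
python3 jf.py
```

```text
t 17.6 jigF x,y,z -8.54 -4.96 14.94 tcp jig mm 4.4 0.5 0.0534 M [-0.53  2.72 -0.2 ] z [-0.0067  0.0013 -1.    ] op 0.3603808766523831 yaw -14.77
```

move_arm --turn '[[0, 0, 0], [0, 0, 0], [0, 0, 0], [0, 0, 0], [0, 0, 0], [0, 0, 0], [0, 0, 0]]' --dp '[[0, 0, -0.05], [0, 0, 0], [0, 0.06, 0], [0, 0, 0], [0, 0, 0.04], [0, 0, 0], [0, 0, 0]]' --jaw '[1, 1, 1, 1, 1, 1, 1]'

```text
clock: 18.18
tool_pos: [0.5791, 0.107, 0.0534]
eef_rot: [0.792, 0.611, -0.003, -0.004]
contact_force: [-11.7, -2.6, 14.0]
opening: 0.356
```

```bash
python3 jf.py
```

```text
t 18.1833 jigF x,y,z -10.69 -5.47 14.01 tcp jig mm 4.5 0.6 0.0534 M [-0.43  3.07 -0.19] z [-0.0094  0.0016 -1.    ] op 0.3559338441500515 yaw -14.75
```

move_arm --turn '[[0, 0, 0], [0, 0, 0], [0, 0, 0], [0, 0, 0], [0, 0, 0], [0, 0, 0], [0, 0, 0]]' --dp '[[0, 0, 0], [0, 0, 0], [0, 0, 0], [0, 0, 0], [0, 0, 0], [0, 0, 0], [0, 0, 0]]' --jaw '[1, 1, 1, 1, 1, 1, 1]'

```text
clock: 18.77
tool_pos: [0.5791, 0.107, 0.0534]
eef_rot: [0.792, 0.61, -0.003, -0.004]
contact_force: [-12.1, -1.7, 14.6]
opening: 0.358
```

```bash
python3 jf.py
python3 - <<'E'
from h import *
s=r.snapshot("side"); crop(s,150,220,270,320,6,"u1.png")
s=r.snapshot("top"); crop(s,110,140,270,260,5,"u2.png")
E
python3 jf.py
```

```text
t 18.7667 jigF x,y,z -11.3 -4.73 14.62 tcp jig mm 4.6 0.5 0.0534 M [-0.37  3.05 -0.3 ] z [-0.0094  0.0017 -1.    ] op 0.35800997789792277 yaw -14.75
t 18.8667 jigF x,y,z -10.17 -6.66 14.73 tcp jig mm 4.6 0.5 0.0534 M [-0.44  3.09 -0.26] z [-0.0094  0.0016 -1.    ] op 0.36077998212807866 yaw -14.75
```

View pics/u1.png

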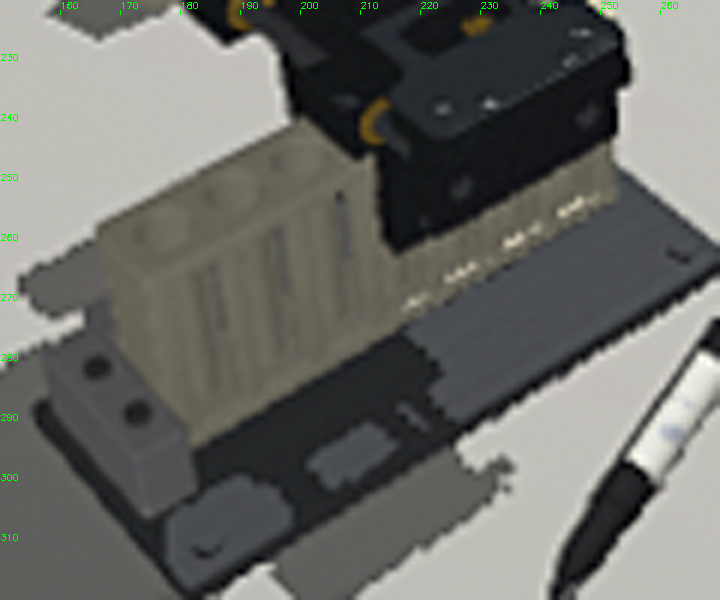

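View pics/u2.png

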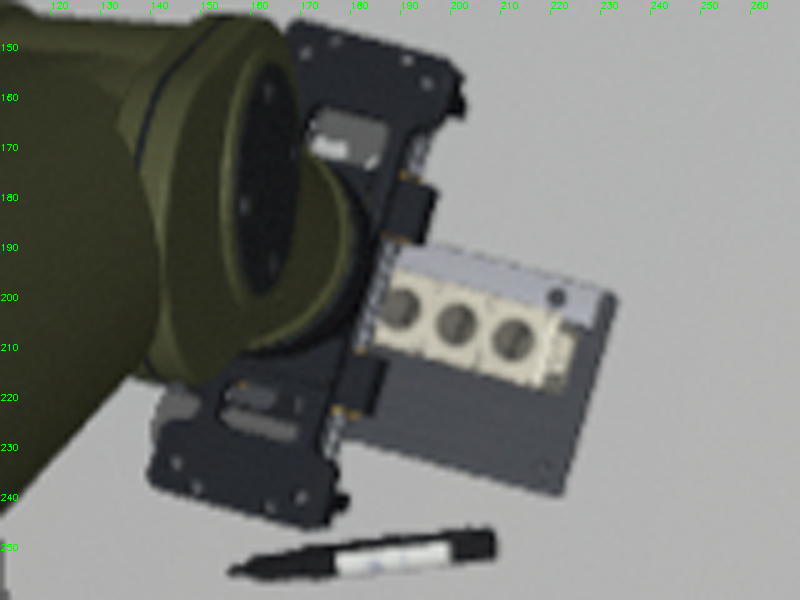

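The side view shows the carrier's end against the stop block at (182,290) and its underside on the plate. The top view shows its long side against the fence at (190–222,195–203), and the marker undisturbed. Forces are steady at about 11 N into the fence and about 14.6 N down, so I'm handing in.

```bash
python3 - <<'E'
from plant import r
print(r.finish_job())
E
python3 jf.py
```

```text
the job is handed in; nothing more can be done
None
the job is handed in; nothing more can be done
```

I slid the clamp's jaw open about 58 mm by its knob, then lifted the carrier out and stood it in the jig. It went against the stop first, then the fence, and I handed the job in at about 18.9 s with it still gripped and pressed. The hand-in gave no verdict.

- **Force:** the last wrist readings were about 10–11 N into the fence, 14.7 N down (over the 10 N asked) and 5–7 N against the stop. Wrist readings can't separate contact from friction, so the true share on the fence and plate may be a little lower.
- **Pose:** the tool was tilted about 0.01 rad and still. The final pictures show the carrier on the plate, along the fence and at the stop. The marker is where it was; the spare was only checked by eye during the approach.
- **Disagreement:** the two cameras placed the fence about 3.5 mm apart, so I seated the carrier by contact force rather than by vision.

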